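Flip the stock tags to match the bins

TASK

Each of the three parts bins on the board has a hinged flip tag in front of it. With a fingertip, gently push over whichever tags are wrong, so that every full bin's tag leans left with its ring face up and the tag of the bin that is not full leans right with its bar face up. Push only, do not pinch the tags or force them against their stops, and leave the loose things lying about where they are.

Things in the scene. Friction and masses are not known exactly. Their poses are not given: they have to be found in the camera images.
- board: fixed aluminium board 205 (x) x 385 (y) x 12 mm; origin at its underside's centre, +x away from the robot, +y left (turned up to 0.2 rad). Three columns at y = -125, 0, +125 mm: in each a flip tag at x = -55 mm, hinge pin along the board's x, and right behind it the bin it belongs to, centre at x = +42 mm.
- tag_a (a joint): Tag a (may stand in any column): swing of a flip tag, rad. 0 = leans RIGHT at its stop (40 deg from upright), bar face up; 0.70 = upright; 1.40 = leans LEFT at the other stop, ring face up; left = the board's +y, as seen from the robot. It weighs about 30 g, swings almost freely, falls to the nearer stop by itself; under 2 N at the free edge tips it over.
- tag_a_hinge (a point): middle of tag a's hinge pin, 38 mm above the worktop. Tag: white plate 46 mm wide along the pin, 4 thick, reaching 48 mm from the pin (leaning: edge 31 mm aside, 75 mm above the worktop; upright: 86 mm). Black marks: ring 30 mm across on one face, bar 34 x 8 mm on the other. Dark steel bracket round it, fixed: 64 mm along the pin, 34 wide, top 44 mm above the worktop.
- tag_b (a joint): Tag b, the same as tag a (any column): 0 leans right, bar face up; 1.40 leans left, ring face up.
- tag_b_hinge (a point): middle of tag b's hinge pin, 38 mm above the worktop. Tag and bracket as at tag a.
- tag_c (a joint): Tag c, the same as tag a (any column): 0 leans right, bar face up; 1.40 leans left, ring face up.
- tag_c_hinge (a point): middle of tag c's hinge pin, 38 mm above the worktop. Tag and bracket as at tag a.
- bin_relays_floor (a point): open grey bin 90 (x) x 104 (y) x 36 mm, fixed on the board, rim 48 mm above the worktop, in any of the three columns; this point is the centre of its inner floor. FULL: packed with two layers of small plug-in relays.
- bin_clamps_floor (a point): open grey bin 90 (x) x 104 (y) x 36 mm, fixed on the board, rim 48 mm above the worktop, in any of the three columns; this point is the centre of its inner floor. FULL: packed with three layers of pale end clamps.
- bin_last_floor (a point): open grey bin 90 (x) x 104 (y) x 36 mm, fixed on the board, rim 48 mm above the worktop, in any of the three columns; this point is the centre of its inner floor. NOT full: a single screw is left in it.
- relay_loose: loose black relay 12 x 33 x 15 mm lying on the board between two tags; bystander; origin at the centre of its underside
- clamp_loose: loose pale end clamp 34 x 42 x 10 mm lying on the board between two tags; bystander; origin at the centre of its underside
- tape_black: loose roll of black tape, 64 mm across, 19 mm high, on the worktop at the right of the board; bystander; origin at the centre of its underside
- tin: loose round pale tin, 65 mm across, 35 mm high, on the worktop left of the board; bystander; origin at the centre of its underside
- marker: loose marker pen, 133 mm long, 13 mm thick, lying on the worktop in front of the board; bystander; origin at the centre of its underside

How it is judged:
By the outcome, as a careful person would: the job done as asked, in the order asked, and still so for the second after the job is handed in, with the robot touching nothing.
It also fails if it takes over 48 s, if anything falls off the work surface, if the arm or the gripper's body presses on something with over 40 N, if the wrist force passes 120 N, or if a joint passes its speed limit or range.

ROBOT

A 6-joint arm with a two-finger parallel gripper is mounted at the origin on a cart in front of the work surface, level with it; the furniture and walls round the work are solid. World frame = base frame: x ahead of the robot, y to its left, z up, the work surface at z = 0. Lengths are in m, angles in rad, forces in N, time in s.
With the tool pointing down it reaches from about 0.3 to 0.875 m from the base axis. Payload 6.4 kg.
Tool frame: the origin (TCP) lies midway between the tips of the shut fingers; the grasp point (between the pads) lies 19 mm behind it; z points along the fingers, y is the line along which they close (so a half turn about z gives the same grasp; the last joint's range is limited). The gripper opens to 88 mm and grips with 3 to 60 N. Pads are 18 mm wide; open, the fingers measure 123 mm over their backs; the gripper's body (75 mm by 187 mm) begins 45 mm behind the grasp point.
Start: joints at [1.088, 0.181, 1.607, -0, 1.354, -0.206], TCP at [0.157, 0.553, 0.239] pointing down, gripper open.
Joint ranges: [-2.99, 2.99], [-0.89, 2.07], [0.3, 2.58], [-1.14, 4.28], [0, 2.63], [-3.12, 3.12]. Speed limits (rad/s): [2.57, 2.57, 3.01, 3.14, 3.14, 3.14].

INTERFACE

Orientations are given as a unit quaternion [w, x, y, z].
In Python, from cell import env, grip, planner, capture, finish_job, silhouettes, tip_of, sensors gives the robot as it stands. Calls block until the motion is done:
- env.move_to(position, orientation): joint-space move of the TCP to a pose.
- env.line_to(position, velocity=0.15, rotation=None): straight line of the TCP; rotation=None keeps the orientation; velocity is the mean speed in m/s.
- env.move_joints(angles): joint-space move.
- grip(opening, squeeze=None): opening from 0.0 (shut) to 1.0 (fully open); squeeze is the grip in N (None keeps the last); returns when the fingers have stopped.
- env.dwell(seconds).
- planner.ik(position, orientation): joint angles nearest the present ones, or None.
- capture(name): name is "scene" or "top" or "wrist"; returns a dict with "img" (420x560x3 uint8, red, green, blue), "K" (3x3 intrinsics, pixels), "R" (3x3) and "t" (3): a world point X has camera coordinates R X + t; the wrist camera has in their place "mount" (4x4, takes a point from camera to tool coordinates, whose origin is the TCP and whose axes are the flange's). Camera axes: x right, y down, z forward; pixel columns grow to the right and rows downward; lengths in m; the calibration is good to about 2 mm. A picture is of the moment at which its call begins: read the wrist's pose just before it. There is no depth.
A pose or a line that the arm cannot do raises env.MotionError and nothing moves.
- finish_job(): hands the job in; it is judged then, once.
Trained networks look in a picture, given as the dict that the camera call returned (one of the last four; its "shot" number tells which), for a name from the list of things; names that differ only in an ending like _2 or _b are one class to them, and where a whole thing is asked for, a point or a joint stands for the part that bears it (a point fixed in the world has none). Each returns a list of dicts, best first, with "score" (0 to 1); they miss things now and then, are a little off and sometimes report something else, mostly with a low value. They report only what shows in the picture. A call takes as long as a camera call.
- silhouettes(picture, thing): "region" (420x560 bool, what is visible of it) and "rect" ([left, top, right, bottom] in pixels, round what is visible of it).
- tip_of(picture, thing): "xy" ([column, row] in pixels: a listed point, or the origin of a listed thing).
Readings, each from a call of its own:
- sensors.current_clock(): time.
- sensors.current_joint_positions(): joint angles.
- sensors.current_qvel(): joint speeds.
- sensors.current_effort(): joint torques, N m.
- sensors.current_eef_pos(): TCP position.
- sensors.current_orientation(): TCP orientation.
- sensors.current_ft_force(): force on the tool from outside, world axes, zero at the start.
- sensors.current_ft_torque(): the same for the moment, N m.
- sensors.current_opening(): opening from 0.0 (shut) to 1.0 (fully open).
- sensors.current_finger_force(): force on a finger pad.
Only numpy, scipy, OpenCV 4.12 (cv2) and the standard library are available. Lean on these libraries where they do the work, as an engineer would, in place of code of your own. Each camera call takes 0.05 s, during which the arm holds its last target. There are 200 camera calls.

## Working session

There is one attempt and no reset: what is moved stays moved. The work goes in short steps, each a Python script; the robot and the scene stay as the last script left them, time stands still between calls to the robot, and variables do not carry over. Pictures are saved under pics/ and viewed, at most 10 in all, crops included, and the job is handed in when it is done.

```bash
mkdir -p pics; ls; cat > h.py <<'E'
import numpy as np,cv2
from cell import env,grip,planner,capture,finish_job,silhouettes,tip_of,sensors
def save(p,n): cv2.imwrite(f'pics/{n}.png',cv2.cvtColor(p['img'],cv2.COLOR_RGB2BGR))
def ray(p,xy,z):
    d=p['R'].T@np.linalg.inv(p['K'])@np.array([xy[0],xy[1],1.]); c=-p['R'].T@p['t']
    return c+d*(z-c[2])/d[2]
def proj(p,X):
    q=p['K']@(p['R']@np.asarray(X)+p['t']); return q[:2]/q[2]
E
python3 - <<'E'
from h import *
np.set_printoptions(precision=4,suppress=True)
for n in('top','scene'):
    p=capture(n); save(p,n); print(n,-p['R'].T@p['t'])
    for th,z in (('tag_a_hinge',.038),('tag_b_hinge',.038),('tag_c_hinge',.038),('bin_relays_floor',.014),('bin_clamps_floor',.014),('bin_last_floor',.014),('board',0)):
        for r in tip_of(p,th)[:4]: print(th,round(r['score'],2),np.round(r['xy']),ray(p,r['xy'],z))
print(sensors.current_clock(),sensors.current_orientation())
E
```

```text
pics
top [0.3976 0.118  0.9591]
tag_a_hinge 0.61 [208. 203.] [0.5341 0.2404 0.038 ]
tag_b_hinge 0.61 [263. 203.] [0.5333 0.1212 0.038 ]
tag_c_hinge 0.83 [323. 197.] [ 0.5463 -0.0087  0.038 ]
bin_relays_floor 0.68 [260. 158.] [0.6391 0.1297 0.014 ]
bin_clamps_floor 0.93 [318. 157.] [ 0.6426 -0.0023  0.014 ]
bin_clamps_floor 0.53 [294. 200.] [0.5448 0.0526 0.014 ]
bin_last_floor 0.87 [205. 166.] [0.6219 0.2517 0.014 ]
bin_last_floor 0.35 [264. 177.] [0.596  0.1205 0.014 ]
board 0.57 [262. 178.] [0.5975 0.1233 0.    ]
board 0.33 [207. 167.] [0.622  0.2493 0.    ]
scene [ 0.0884 -0.8012  0.8002]
tag_a_hinge 0.78 [254. 186.] [0.524  0.2343 0.038 ]
tag_b_hinge 0.68 [278. 208.] [0.542  0.1161 0.038 ]
tag_c_hinge 0.55 [298. 234.] [0.5388 0.0006 0.038 ]
bin_relays_floor 0.77 [304. 202.] [0.6323 0.1405 0.014 ]
bin_clamps_floor 0.59 [332. 233.] [ 0.634  -0.0051  0.014 ]
bin_last_floor 0.84 [284. 179.] [0.6326 0.265  0.014 ]
bin_last_floor 0.7 [251. 244.] [0.4319 0.0402 0.014 ]
board 0.56 [293. 214.] [0.5893 0.1219 0.    ]
0.8 [-0.      0.138   0.9904  0.    ]
```

```bash
python3 - <<'E'
import cv2
a=cv2.imread('pics/top.png');cv2.imwrite('pics/topc.png',cv2.resize(a[110:260,150:380],None,fx=3.4,fy=3.4,interpolation=2))
a=cv2.imread('pics/scene.png');cv2.imwrite('pics/scenec.png',cv2.resize(a[130:290,200:400],None,fx=3.7,fy=3.7,interpolation=2))
E
```

```text
(no output)
```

View pics/topc.png

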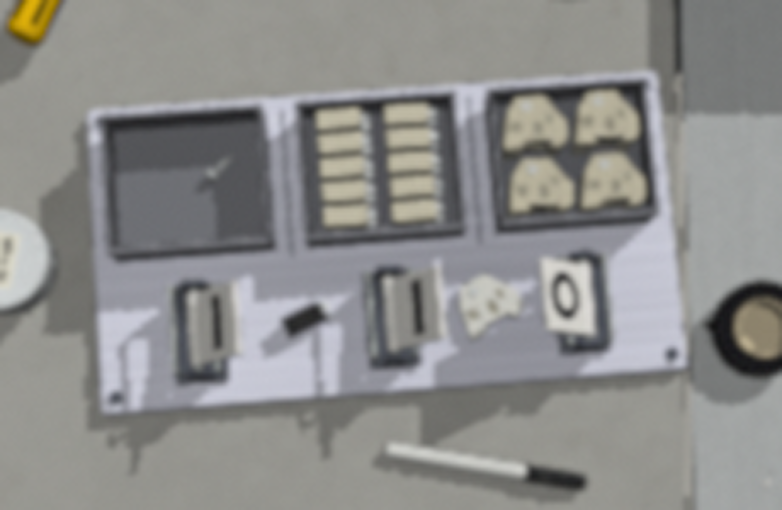

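View pics/scenec.png

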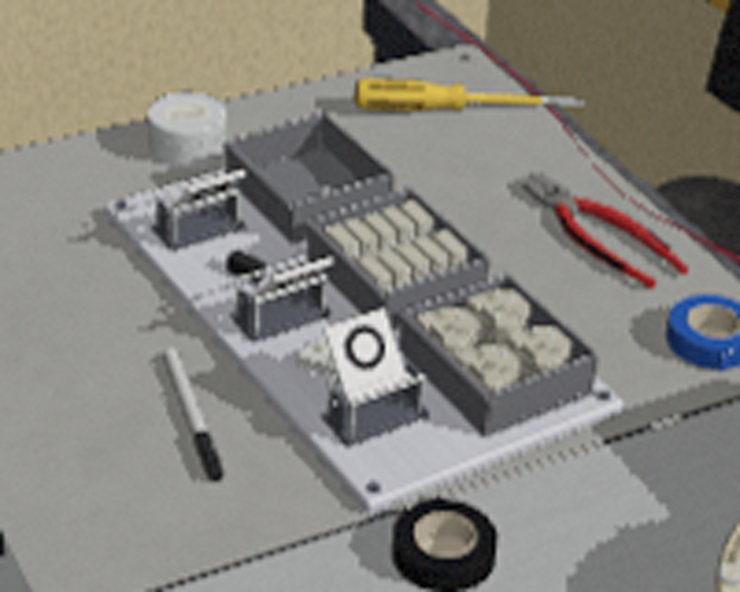

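The left bin holds only the screw and its tag leans right, bar up at crop (215,320), which is correct. The right (clamps) bin is full and its tag shows the ring at (567,295), also correct. The middle (relays) bin is full, but its tag leans right with the bar up at (415,310), so that is the only one to push. The loose clamp lies low, to its right, at (490,303).

```bash
cat > go.py <<'E'
from h import *
from scipy.spatial.transform import Rotation as Ro
np.set_printoptions(precision=4,suppress=True)
p=capture('top'); print('edge',ray(p,(150+437/3.4,110+300/3.4),.075))
psi=.075; bx=np.array([np.cos(psi),np.sin(psi),0]); by=np.array([-np.sin(psi),np.cos(psi),0]); H=np.array([.539,.120,0])
z=np.array([0,0,-1.]); best=None
for s in(1,-1):
    y=s*bx; q=Ro.from_matrix(np.c_[np.cross(y,z),y,z]).as_quat()[[3,0,1,2]]
    j=planner.ik(H-.060*by+[0,0,.17],q); print(s,j)
    if j is not None and (best is None or abs(j[5])<abs(best[1][5])): best=(q,j)
q=best[0]
P=lambda o,h:H+o*by+[0,0,h]
grip(0.0)
env.move_to(P(-.056,.17),q)
save(capture('wrist'),'w1'); print(sensors.current_eef_pos(),sensors.current_clock())
E
python3 go.py
```

```text
edge [0.5383 0.089  0.075 ]
1 [-0.1069  0.1908  1.742  -0.      1.2088 -0.1819]
-1 [-0.1069  0.1908  1.742  -0.      1.2088  2.9597]
[0.5431 0.0651 0.1701] 4.4417
```

View pics/w1.png

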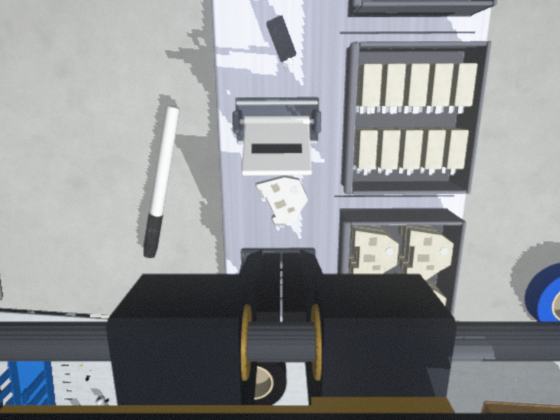

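The wrist view shows the middle tag, bar up, spanning columns 243–312. The shut fingers are centred on it at column 281, and the loose clamp is at (283,200), well below the push height.

```bash
cat > push.py <<'E'
from h import *
np.set_printoptions(precision=2,suppress=True)
psi=.075; by=np.array([-np.sin(psi),np.cos(psi),0]); H=np.array([.539,.120,0])
P=lambda o,h:H+o*by+[0,0,h]
f=lambda:print(sensors.current_ft_force(),sensors.current_clock())
env.line_to(P(-.056,.062),.1); f()
for o in np.arange(-.046,.001,.0092): env.line_to(P(o,.062),.05); f()
env.dwell(.3); f()
env.line_to(P(-.025,.062),.08); env.line_to(P(-.025,.2),.15)
env.move_joints([1.088,.181,1.607,0,1.354,-.206])
save(capture('top'),'t2'); save(capture('scene'),'s2'); print(sensors.current_clock())
import cv2
a=cv2.imread('pics/t2.png')[110:260,150:380];b=cv2.imread('pics/s2.png')[130:290,200:400]
a=cv2.resize(a,(460,300));b=cv2.resize(b,(340,300));cv2.imwrite('pics/c2.png',cv2.hconcat([a,b]))
E
python3 push.py
```

```text
[-1.17  0.81  1.09] 5.675
[-0.01 -0.81  0.29] 6.025
[ 0.84 -0.39  0.96] 6.3583
[ 0.23 -0.03 -0.28] 6.6917
[ 0.06  0.69 -0.61] 7.025
[ 0.49 -0.6   0.56] 7.3583
[-0.01  0.54  0.72] 7.6917
[ 0.47  0.49 -0.51] 7.9917
11.7667
```

View pics/c2.png

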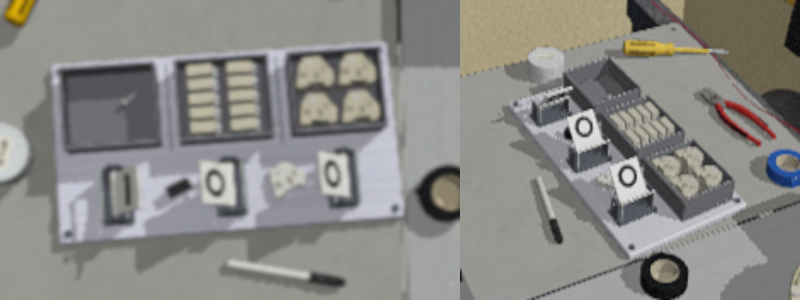

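The middle tag now leans left with its ring up at (215,183). The left tag still shows its bar at (125,190), the right one its ring at (333,172), and the loose things look unmoved.

```bash
python3 -c "
from h import *
print(finish_job())"
```

```text
the job is handed in; nothing more can be done
None
```

I pushed over only the middle (relays) tag, so both full bins' tags now lean left with rings up and the single-screw bin's tag leans right with its bar up; the loose things look unmoved in the final pictures, and I handed the job in at about 12 s.

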